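Load the top dish and index the stage to its third stop

TASK

Lift the top dish pair off the pile without dropping it and seat it flat in the tray of the indexing stage, leaving the rest of the pile and the things around it where they are. With the dish loaded, turn the bar knob back anticlockwise (seen from above) until it meets its end stop, then clockwise, counting the clicks, to the third click and no further. Finish still gripping the knob there: do not let go of it.

Things in the scene. Friction and masses are not known exactly. Their poses are not given: they have to be found in the camera images.
- dish_top: The uppermost of three identical clear dish pairs (two small round dishes taped as one rigid piece), 61 mm diameter, 30 mm high, about 30 g. Origin at the centre of its underside, z up along its axis. Grip it across its diameter; the sides of the dish pair below begin directly under its underside, so grip only the top 30 mm.
- dish_mid: Middle dish pair of the pile, same size and origin. Stays where it is (within 20 mm).
- dish_low: Lowest dish pair of the pile, standing on the worktop, same size and origin. Stays where it is (within 20 mm).
- stage_foot: Round grey foot of the indexing stage, 100 mm diameter, 18 mm high, fixed to the worktop. Origin on the knob axis, on the worktop. Its y axis is the direction in which the swing arm points at the end stop (joint 0). Small punched dots near its rim mark the stops, 22.5 degrees apart.
- index_arm (a joint): Angle (rad) of the turning piece (arm, tray, knob) about the vertical knob axis: 0 at the anticlockwise end stop, growing clockwise seen from above. Detents at 0 and each 0.3927 (22.5 deg): click 1 at 0.393, 2 at 0.785, 3 at 1.178, 4 at 1.571. Between stops the detent resists with up to 0.1 N m, then pulls on into the next; friction 0.015 N m; no return spring. Starts at click 1 or 2.
- tray (a point): Centre of the tray floor (74 mm disc) at the end of the arm, 80 mm from the knob axis, 27 mm above the worktop. z up, y outward along the arm. Two curved lips, on the knob side and the outer side, hold the dish: inner radius 34 mm, 10 mm high, then flared outward up to 16 mm. Open on both sides along x (about 36 mm wide) for fingers beside the dish; free air below the disc.
- index_knob: Black bar knob over the axis: 40 mm disc, 8 mm high, with an upright bar 14 mm wide, 44 mm long along the arm, its top 42 mm over the disc's underside. Origin on the axis at the disc's underside, 27 mm above the worktop; y points along the arm to the tray, z up. A short light line on top is on the tray's side.
- knob_grip (a point): On the knob axis, in the middle of the bar, about 57 mm above the worktop and 12 mm under the bar's top: where to pinch the bar across its 14 mm (along its x). Same axes as the knob.
- bottle: Small reagent bottle with a white cap, 40 mm diameter, 62 mm high, bystander: leave alone. Origin at the centre of its underside.
- beaker: Small clear beaker, 44 mm diameter, 58 mm high, bystander: leave alone. Origin at the centre of its underside.
- timer: White lab timer lying flat, 62 x 66 x 19 mm, bystander: leave alone. Origin at the centre of its underside.
There are look-alikes about, which are no part of the job. Leave any orange look-alike of the dish_top alone.

How it is judged:
On the way, in this order (a step that is already met when the one before it is completed fails the run):
1. the top dish pair is seated in the tray and let go (horizontal distance between dish_top and tray below 0.006 m and z of dish_top in the frame of tray between -0.004 and 0.004 m and angle between dish_top's own z axis and vertical below 0.08 rad and contact force between the fingers and dish_top below 0.3 N), for 0.2 s.
2. with the dish loaded, the knob is turned back against its end stop (horizontal distance between dish_top and tray below 0.006 m and z of dish_top in the frame of tray between -0.004 and 0.004 m and angle between dish_top's own z axis and vertical below 0.08 rad and value of joint index_arm below 0.09 rad), for 0.1 s.
3. the knob is gripped at the third click (horizontal distance between dish_top and tray below 0.006 m and z of dish_top in the frame of tray between -0.004 and 0.004 m and angle between dish_top's own z axis and vertical below 0.08 rad and value of joint index_arm between 1.0581 and 1.2981 rad and contact force between the fingers and index_knob above 1 N), for 0.2 s.
At the end, for the whole second after the job is handed in: Fingers grip the knob (over 1 N), still within 0.12 rad of the third click (1.178 rad); the top dish lies untouched and flat in the tray (within 6 mm of centre, 4 mm of the floor); the two other dishes, bottle, beaker and timer are upright and within 20 mm of their start (all of step 3 and velocity of joint index_arm between -0.1 and 0.1 rad/s and contact force between the fingers and dish_top below 0.3 N and distance of each of dish_low, dish_mid, bottle, beaker, timer from where it was at the start of the episode below 0.02 m and angle between each of dish_low, dish_mid, bottle, beaker, timer's own z axis and vertical below 0.1 rad); the arm keeps its last pose, push and grip.
It fails at once if the knob is turned past the third click, on towards the fourth (over 1.37 rad) (value of joint index_arm above 1.37445 rad).
It fails at once if the dish is dropped (falling faster than 0.6 m/s out of the fingers) (linear speed of dish_top above 0.6 m/s and contact force between the fingers and dish_top below 0.1 N).
It fails at once if the rest of the pile is disturbed (moved over 20 mm) (distance of any of dish_low, dish_mid from where it was at the start of the episode above 0.02 m).
It fails at once if a bystander is disturbed (moved over 20 mm) (distance of any of bottle, beaker, timer from where it was at the start of the episode above 0.02 m).
It also fails if it takes over 61 s, if anything falls off the work surface, if the arm or the gripper's body presses on something with over 40 N, if the wrist force passes 120 N, or if a joint passes its speed limit or range.

ROBOT

A 6-joint arm with a two-finger parallel gripper is mounted at the origin on a cart in front of the work surface, level with it; the furniture and walls round the work are solid. World frame = base frame: x ahead of the robot, y to its left, z up, the work surface at z = 0. Lengths are in m, angles in rad, forces in N, time in s.
With the tool pointing down it reaches from about 0.375 to 0.9 m from the base axis. Payload 3.1 kg.
Tool frame: the origin (TCP) lies where the fingers leave the gripper's body, on its centre line; the fingertips stand 70 mm ahead of it and the grasp point (between the pads) lies 51 mm ahead of it; z points along the fingers, y is the line along which they close (so a half turn about z gives the same grasp; the last joint's range is limited). The gripper opens to 87 mm and grips with 3 to 60 N. Pads are 19 mm wide; open, the fingers measure 117 mm over their backs; the gripper's body (75 mm by 190 mm) begins 51 mm behind the grasp point.
Start: joints at [0.969, 0.527, 1.433, -0, 1.181, -0.178], TCP at [0.257, 0.57, 0.292] pointing down, gripper open.
Joint ranges: [-3.08, 3.08], [-0.75, 2.2], [0.22, 2.44], [-1.43, 4.57], [0, 2.65], [-2.85, 2.85]. Speed limits (rad/s): [2.79, 2.79, 3.14, 3.14, 3.14, 3.14].

INTERFACE

Orientations are given as a unit quaternion [x, y, z, w].
In Python, from rig import robot gives the robot as it stands.
- The arm moves only by the tool send_rows, never from a script. Its argument "deltas" is text: rows parted by semicolons, each of 7 numbers parted by spaces: the shift along the tool's x, y, z in mm, then the turn, a rotation vector about the tool's x, y, z in degrees, then the opening, from 0 (shut) to 1 (fully open). A call has 1 to 10 rows; each row shifts and turns the commanded pose from where the row before left it, along the tool's axes as they then stand; what a row does not reach is not made up. A row lasts 1/8 s, in which the tool goes at most 62.5 mm and 10.7 degrees, less where a joint would pass 70% of its speed; a pose out of reach is approached as far as the arm can. A call is refused whole if a number of a shift passes 62.5 or a number of a turn 10.7, either way. A call with a gripper value outside its range is refused whole. The fingers move at their own pace and stop on an object; "newtons" is the grip in N (left out, the last holds). Time passes only in rows, so rows that do not move let the fingers close. It gives the time, the measured TCP pose, the force, the opening and the grip force at its end, in the units of the state.
- robot.get_obs(): the state, without advancing time (a new reading comes with each control period).
- robot.camera(name): name is "side" or "top" or "wrist"; returns a dict with "image" (480x640x3 uint8, red, green, blue), "depth" (480x640 float32, m along the optical axis (not along the pixel's ray), 0 where there is no reading), "fovy" (degrees; the focal length in pixels is half the picture's height over the tangent of half this angle, whatever the lens; pixels are square), "cx", "cy" (the principal point, pixels), "rvec" (rotation vector, rad) and "tvec" (3), from world to camera coordinates, as OpenCV has them. Camera axes: x right, y down, z forward; pixel columns grow to the right and rows downward; lengths in m; the calibration is good to about 2 mm. A picture is of the moment at which its call begins.
- robot.hand_in(): hands the job in; it is judged then, once.
Trained networks look in the newest picture that a camera, given by its name, has taken for a name from the list of things; names that differ only in an ending like _2 or _b are one class to them, and where a whole thing is asked for, a point or a joint stands for the part that bears it (a point fixed in the world has none). Each returns a list of dicts, best first, with "p" (0 to 1); they miss things now and then, are a little off and sometimes report something else, mostly with a low value. They report only what shows in the picture. A call takes as long as a camera call. They do not tell look-alikes from the thing itself.
- robot.find_in(camera, thing): "box" ([left, top, right, bottom] in pixels, round what is visible of it).
- robot.cut_out(camera, thing): "region" (480x640 bool, what is visible of it) and "box" ([left, top, right, bottom] in pixels, round what is visible of it).
The state is a dict: "time": time; "q": joint angles; "joint_velocities": joint speeds; "joint_torque": joint torques, N m; "position": TCP position; "tool_rot": TCP orientation; "ft_force": force on the tool from outside, world axes, zero at the start; "moment": the same for the moment, N m; "grip_width": finger opening in m; "grip_force": force on a finger pad.
Only numpy, scipy, OpenCV 4.12 (cv2) and the standard library are available. Lean on these libraries where they do the work, as an engineer would, in place of code of your own. Each camera call takes 0.05 s, during which the arm holds its last target. There are 200 camera calls.

## Working session

There is one attempt and no reset: what is moved stays moved. The work goes in short steps, Python scripts to look and compute and a tool call to move; the robot and the scene stay as the last step left them, time stands still between calls to the robot, and variables do not carry over. Pictures are saved under pics/ and viewed, at most 10 in all, crops included, and the job is handed in when it is done.

Besides the shell and the picture viewer there is one more tool, called after "Call:" as name(argument=value, ...) on one line, values as JSON. send_rows: Moves the arm, as the interface text tells. Its arguments: {"type":"object","properties":{"deltas":{"type":"string"},"newtons":{"type":"number"}},"required":["deltas"]}

```bash
mkdir -p pics
cat > h.py <<'E'
import numpy as np, cv2
from rig import robot
from scipy.spatial.transform import Rotation as R
def cam(n):
    c=robot.camera(n); c['f']=240/np.tan(np.radians(c['fovy'])/2)
    c['R']=cv2.Rodrigues(np.array(c['rvec'],float))[0]; c['t']=np.array(c['tvec'],float).ravel(); return c
def world(c,u,v,d):
    p=np.stack([(u-c['cx'])/c['f']*d,(v-c['cy'])/c['f']*d,d],-1); return (p-c['t'])@c['R']
def ray_z(c,u,v,z):
    o=-c['R'].T@c['t']; r=np.array([(u-c['cx'])/c['f'],(v-c['cy'])/c['f'],1.])@c['R']; return o+r*(z-o[2])/r[2]
def proj(c,P):
    p=np.atleast_2d(P)@c['R'].T+c['t']; return np.c_[p[:,0]/p[:,2]*c['f']+c['cx'],p[:,1]/p[:,2]*c['f']+c['cy']]
def save(c,n): cv2.imwrite('pics/'+n,cv2.cvtColor(c['image'],cv2.COLOR_RGB2BGR))
def cloud(c):
    v,u=np.mgrid[:480,:640]; return world(c,u,v,c['depth'])
E
python3 - <<'E'
from h import *
np.set_printoptions(precision=3,suppress=True)
for n in ['top','side']:
    c=cam(n); save(c,n+'0.png'); X=cloud(c)
    print(n,c['fovy'],-c['R'].T@c['t'],c['R'][2])
    for t in ['dish_top','stage_foot','tray','index_knob','bottle','beaker','timer']:
        for r in robot.cut_out(n,t):
            m=r['region']&(c['depth']>0)
            P=X[m]; print(t,round(r['p'],2),np.round(r['box']),np.median(P,0) if len(P) else None, P[:,2].max() if len(P) else None)
o=robot.get_obs(); print(o)
E
```

```text
top 56.02469901604598 [0.239 0.246 1.047] [ 0.227 -0.009 -0.974]
dish_top 0.85 [324. 199. 349. 230.] [0.523 0.201 0.029] 0.03518772602118126
dish_top 0.83 [269. 207. 293. 235.] [0.495 0.326 0.089] 0.09409768931861608
stage_foot 0.69 [371. 231. 432. 278.] [0.424 0.044 0.025] 0.07411398693906684
stage_foot 0.66 [408. 240. 428. 258.] [0.438 0.02  0.058] 0.07411398693906684
tray 0.86 [372. 238. 427. 278.] [0.418 0.071 0.027] 0.07411398693906684
tray 0.71 [270. 207. 295. 234.] [0.495 0.326 0.089] 0.09409768931861608
index_knob 0.51 [412. 239. 430. 260.] [0.437 0.02  0.052] 0.07411398693906684
bottle 0.83 [474. 238. 503. 259.] [ 0.437 -0.14   0.034] 0.06594592720311755
beaker 0.92 [196. 231. 219. 257.] [0.455 0.503 0.024] 0.06015053376719973
timer 0.79 [150. 233. 183. 262.] [0.447 0.603 0.015] 0.021762660089942952
timer 0.57 [373. 240. 426. 278.] [0.419 0.072 0.027] 0.07411398693906684
timer 0.29 [477. 239. 501. 256.] [ 0.436 -0.141  0.033] 0.06594592720311755
side 48.75305031272267 [ 0.35  -0.626  0.76 ] [ 0.112  0.783 -0.612]
dish_top 0.68 [333. 258. 358. 287.] [0.523 0.188 0.031] 0.0356
[... 237 characters left out ...]
799
index_knob 0.95 [306. 313. 327. 349.] [0.441 0.009 0.052] 0.07329176089471799
bottle 0.6 [316. 400. 344. 440.] [ 0.441 -0.16   0.035] 0.06620207156317044
timer 0.75 [280. 171. 302. 187.] [0.443 0.602 0.018] 0.022903426785793605
{'time': 0.8, 'q': array([ 0.969,  0.527,  1.433,  0.   ,  1.181, -0.179]), 'joint_velocities': array([ 0.001,  0.   , -0.   , -0.   , -0.   ,  0.   ]), 'joint_torque': array([ -0.001, -43.995, -17.698,   0.063,   0.05 ,   0.   ]), 'position': array([0.257, 0.57 , 0.292]), 'tool_rot': array([ 0.21 ,  0.978, -0.   , -0.   ]), 'ft_force': array([-0.483,  0.265, -0.516]), 'moment': array([ 0.015, -0.048,  0.034]), 'grip_force': 0.0, 'grip_width': 0.08709563436174043}
```

Run:
```python
import cv2
a=cv2.imread('pics/top0.png')[170:300,140:520]; cv2.imwrite('pics/t1.png',cv2.resize(a,None,fx=2.1,fy=2.1,interpolation=cv2.INTER_CUBIC))
b=cv2.imread('pics/side0.png')[150:450,230:430]; cv2.imwrite('pics/s1.png',cv2.resize(b,None,fx=2,fy=2,interpolation=cv2.INTER_CUBIC))
```

```text
(no output)
```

View pics/t1.png

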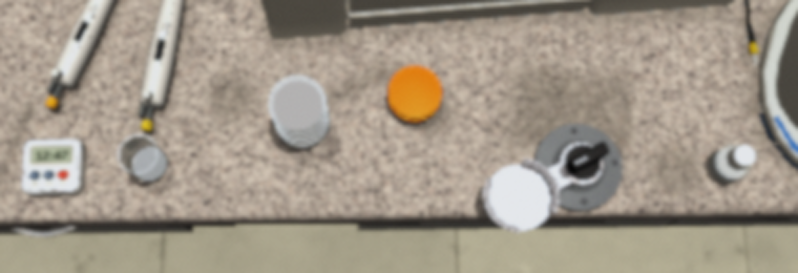

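View pics/s1.png

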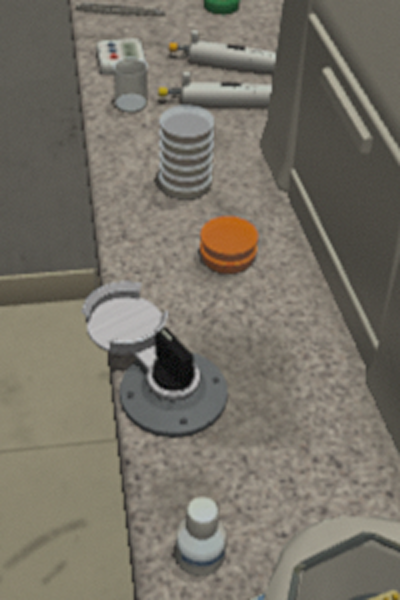

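```bash
cat >> h.py <<'E'
def circ(P):
    A=np.c_[2*P[:,:2],np.ones(len(P))]; s=np.linalg.lstsq(A,(P[:,:2]**2).sum(1),rcond=None)[0]; return s[:2],np.sqrt(s[2]+s[:2]@s[:2])
def mec(P):
    c,r=cv2.minEnclosingCircle((P[:,:2]*1000).astype(np.float32)); return np.array(c)/1000,r
def sel(X,c,r,z0,z1): return X[(np.hypot(X[...,0]-c[0],X[...,1]-c[1])<r)&(X[...,2]>z0)&(X[...,2]<z1)]
E
python3 - <<'E'
from h import *
np.set_printoptions(precision=4,suppress=True)
for n in ['top','side']:
    c=cam(n); X=cloud(c); X[c['depth']<=0]=9
    P=sel(X,(.495,.322),.05,.08,.12); print(n,'pile',len(P),P.mean(0),np.median(P[:,2]),mec(P))
    P=sel(X,(.436,.015),.04,.062,.12); print('knob',len(P),P.mean(0),mec(P), cv2.minAreaRect((P[:,:2]*1000).astype(np.float32)))
    P=sel(X,(.415,.09),.05,.022,.033); print('tray',len(P),P.mean(0),mec(P))
    P=sel(X,(.436,.015),.065,.012,.022); print('foot',len(P),circ(P),mec(P))
E
```

```text
top pile 591 [0.4962 0.3269 0.0896] 0.08959188093113242 (array([0.4965, 0.3269]), 30.58890151977539)
knob 121 [0.4408 0.0195 0.0672] (array([0.4422, 0.0189]), 22.417631149291992) ((441.65216064453125, 18.57770538330078), (13.78916072845459, 44.50040054321289), 28.016559600830078)
tray 745 [0.4061 0.0856 0.026 ] (array([0.4112, 0.0813]), 44.829898834228516)
foot 149 (array([0.4408, 0.0196]), np.float64(0.029613174911750067)) (array([0.4307, 0.0237]), 48.588653564453125)
side pile 430 [0.4975 0.3205 0.0911] 0.09188601037481867 (array([0.4975, 0.3248]), 32.03940200805664)
knob 191 [0.443  0.0139 0.0686] (array([0.4437, 0.0163]), 22.489103317260742) ((442.72125244140625, 15.790885925292969), (15.014084815979004, 44.831581115722656), 28.96098518371582)
tray 843 [0.4052 0.0863 0.0283] (array([0.4119, 0.0828]), 43.79205322265625)
foot 504 (array([0.4435, 0.0167]), np.float64(0.032263963903727454)) (array([0.442 , 0.0147]), 48.67878341674805)
```

Call:
send_rows(deltas="-32 -12.4 3 0 0 0 1;-32 -12.4 3 0 0 0 1;-32 -12.4 3 0 0 0 1;-32 -12.4 3 0 0 0 1;-32 -12.4 3 0 0 0 1;-32 -12.4 3 0 0 0 1;-32 -12.4 3 0 0 0 1;-32 -12.4 3 0 0 0 1;-32 -12.4 3 0 0 0 1;-32 -12.4 3 0 0 0 1", newtons=8)

```text
time: 2.15
position: [0.4985, 0.3243, 0.2623]
tool_rot: [0.21, 0.978, 0.0, 0.0]
ft_force: [-0.4, -0.2, 0.0]
grip_width: 0.087
grip_force: 0.0
```

Run:
```python
from h import *
np.set_printoptions(precision=4,suppress=True)
c=cam('wrist'); save(c,'w1.png'); X=cloud(c); X[c['depth']<=0]=9
P=sel(X,(.497,.325),.05,.08,.12); print(len(P),P.mean(0),np.median(P[:,2]),mec(P)) if len(P) else print('none')
for r in robot.cut_out('wrist','dish_top'): print(r['p'],r['box'])
o=robot.get_obs(); print(o['time'],o['position'],o['tool_rot'],o['q'])
```

```text
6149 [0.4959 0.3254 0.0925] 0.09250812190186107 (array([0.4969, 0.3247]), 30.693206787109375)
0.88 [169.9, 262.3, 246.7, 322.8]
0.78 [280.0, 186.0, 367.8, 278.6]
2.25 [0.5003 0.3229 0.2621] [ 0.2122  0.9772 -0.0001  0.0008] [ 0.386   0.5228  1.5407 -0.0013  1.0768 -0.7566]
```

View pics/w1.png

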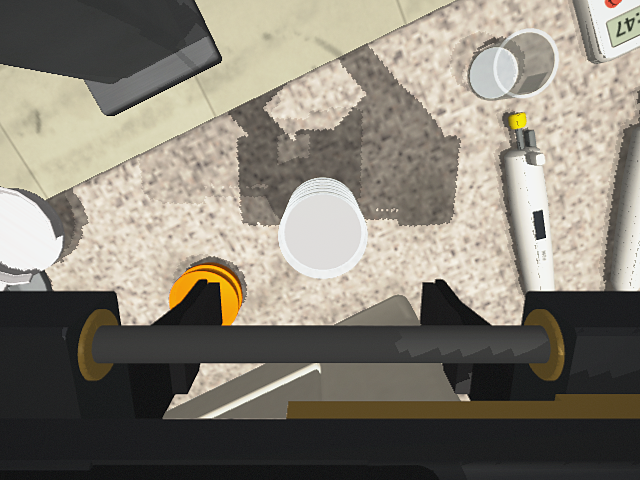

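Call:
send_rows(deltas="2 0 25 0 0 0 1;0 0 25 0 0 0 1;0 0 20 0 0 0 1;0 0 0 0 0 0 1;0 0 0 0 0 0 1")

```text
time: 2.88
position: [0.496, 0.3265, 0.193]
tool_rot: [0.21, 0.978, 0.0, 0.0]
ft_force: [-0.0, 0.5, 0.6]
grip_width: 0.0872
grip_force: 0.0
```

Run:
```python
from h import *
np.set_printoptions(precision=4,suppress=True)
c=cam('wrist'); X=cloud(c); X[c['depth']<=0]=9
P=sel(X,(.497,.325),.05,.08,.12); print(len(P),P.mean(0),np.median(P[:,2]),mec(P)) if len(P) else print('none')
o=robot.get_obs(); print(o['time'],o['position'],o['tool_rot'])
```

```text
10108 [0.4949 0.3258 0.0925] 0.09249929274676645 (array([0.4969, 0.325 ]), 30.650251388549805)
2.925 [0.4962 0.3265 0.1933] [0.2101 0.9777 0.0006 0.0008]
```

Call:
send_rows(deltas="-1 -1 25 0 0 0 1;0 0 25 0 0 0 1;0 0 9.5 0 0 0 1;0 0 0 0 0 0 0.65;0 0 0 0 0 0 0.5;0 0 0 0 0 0 0.5;0 0 0 0 0 0 0.5;0 0 0 0 0 0 0.5", newtons=8)

```text
time: 3.92
position: [0.4968, 0.3248, 0.1336]
tool_rot: [0.21, 0.978, 0.0, 0.001]
ft_force: [-0.5, -0.1, 5.1]
grip_width: 0.0606
grip_force: 8.0
```

Call:
send_rows(deltas="0 0 -4 0 0 0 0.5;0 0 -8 0 0 0 0.5;0 0 -15 0 0 0 0.5;0 0 -25 0 0 0 0.5;0 0 -25 0 0 0 0.5;0 0 -15 0 0 0 0.5;0 0 0 0 0 0 0.5")

```text
time: 4.8
position: [0.4969, 0.3249, 0.2263]
tool_rot: [0.21, 0.978, 0.001, 0.001]
ft_force: [-0.3, -0.3, -0.9]
grip_width: 0.0607
grip_force: 8.0
```

Run:
```python
from h import *
np.set_printoptions(precision=4,suppress=True)
c=cam('top'); X=cloud(c); X[c['depth']<=0]=9
P=sel(X,(.497,.325),.04,.03,.085); print(len(P),np.median(P,0))
P=sel(X,(.441,.018),.04,.062,.12); print('knob',mec(P), cv2.minAreaRect((P[:,:2]*1000).astype(np.float32)))
c=cam('side'); save(c,'s2.png'); X=cloud(c); P=sel(X,(.497,.325),.04,.03,.085); print(len(P),np.median(P,0),P[:,2].max())
im=cv2.imread('pics/s2.png')[80:400,200:440]; cv2.imwrite('pics/s2c.png',cv2.resize(im,None,fx=1.8,fy=1.8))
o=robot.get_obs(); print(o['time'],o['position'],o['tool_rot'],o['grip_width'],o['grip_force'],o['ft_force'])
```

```text
0 [nan nan nan]
knob (array([0., 0.]), 0.0) ((0.0, 0.0), (0.0, 0.0), 0.0)
640 [0.4967 0.3108 0.0602] 0.06630199235228279
4.9 [0.496  0.3244 0.2244] [ 0.2103  0.9776 -0.0003 -0.0004] 0.06059810329897446 7.999830921180546 [-0.1943 -0.2057 -0.5461]
  return _methods._mean(a, axis=axis, dtype=dtype,
  ret = um.true_divide(
```

View pics/s2c.png

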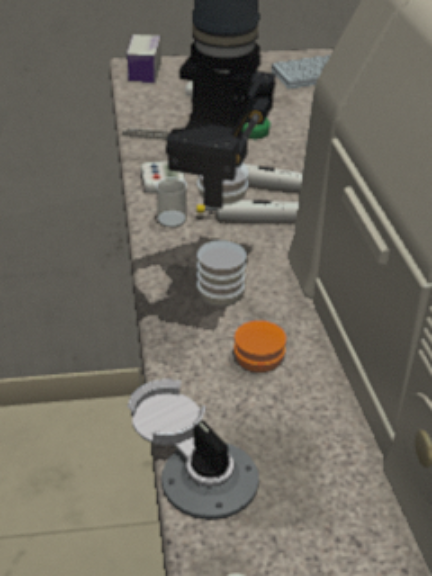

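Call:
send_rows(deltas="-1.5 -20 0 0 0 0 0.5;-1.5 -30 0 0 0 0 0.5;-1.5 -32 0 0 0 0 0.5;-1.5 -32 0 0 0 0 0.5;-1.5 -32 0 0 0 0 0.5;-1.5 -32 0 0 0 0 0.5;-1.5 -30 0 0 0 0 0.5;-1.5 -26 0 0 0 0 0.5;-1.5 -20 0 0 0 0 0.5;0 0 0 0 0 0 0.5")

```text
time: 6.15
position: [0.4033, 0.0868, 0.224]
tool_rot: [0.212, 0.977, -0.0, -0.001]
ft_force: [0.9, -0.2, -0.6]
grip_width: 0.061
grip_force: 8.0
```

Call:
send_rows(deltas="0 0 0 0 0 5 0.5;0 0 0 0 0 9 0.5;0 0 0 0 0 9 0.5;0 0 0 0 0 9 0.5;0 0 0 0 0 5 0.5;0 0 0 0 0 0 0.5")

```text
time: 6.9
position: [0.4043, 0.0881, 0.2244]
tool_rot: [0.509, 0.861, -0.0, -0.0]
ft_force: [0.3, 0.3, 0.0]
grip_width: 0.0608
grip_force: 8.0
```

Run:
```python
from h import *
np.set_printoptions(precision=4,suppress=True)
o=robot.get_obs(); print(o['time'],o['position'],o['tool_rot'],o['grip_width'],o['q'])
for n in ['top','wrist','side']:
    c=cam(n); X=cloud(c); X[c['depth']<=0]=9
    if n!='top': save(c,n+'3.png')
    P=sel(X,(.441,.018),.04,.062,.075)
    if len(P)>20: print(n,'knob',len(P),mec(P), cv2.minAreaRect((P[:,:2]*1000).astype(np.float32)))
    P=sel(X,(.405,.087),.05,.022,.033); 
    if len(P)>20: print(n,'tray',len(P),P.mean(0),mec(P))
    P=sel(X,(.405,.087),.036,.1,.19); 
    if len(P)>20: print(n,'dish',len(P),P.mean(0),P[:,2].min(),mec(P))
```

```text
6.9 [0.4043 0.0881 0.2244] [ 0.5089  0.8608 -0.     -0.0003] 0.06081710867122037 [-0.0571  0.3684  2.0135  0.0003  0.7602 -0.5603]
top tray 108 [0.4199 0.1083 0.0262] (array([0.4225, 0.1078]), 19.208587646484375)
top dish 127 [0.4001 0.1116 0.1776] 0.1613846407064521 (array([0.4054, 0.1081]), 23.448081970214844)
wrist tray 4855 [0.4008 0.094  0.0286] (array([0.4047, 0.0872]), 36.859683990478516)
wrist dish 15730 [0.4007 0.0932 0.1812] 0.15308334595310197 (array([0.4027, 0.091 ]), 34.934730529785156)
side knob 195 (array([0.4432, 0.016 ]), 22.59885597229004) ((443.14544677734375, 16.01158905029297), (15.405864715576172, 45.19403076171875), 26.423479080200195)
side tray 838 [0.4053 0.0865 0.0281] (array([0.409 , 0.0821]), 44.09403991699219)
side dish 920 [0.4088 0.0767 0.1766] 0.15202348598182133 (array([0.4067, 0.084 ]), 35.10702896118164)
```

View pics/wrist3.png

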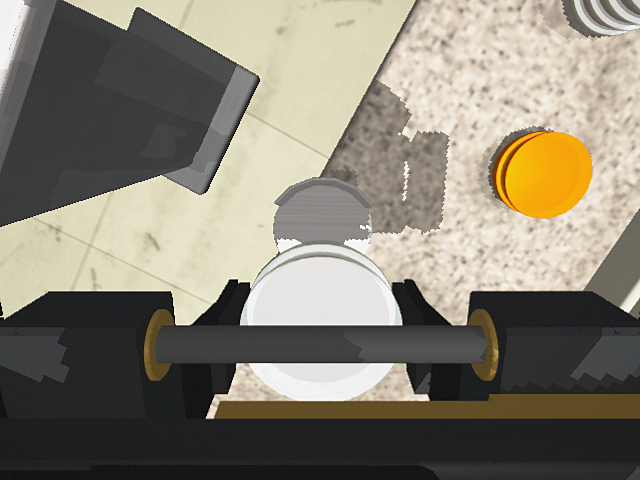

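Call:
send_rows(deltas="-1 0 20 0 0 0 0.5;0 0 25 0 0 0 0.5;0 0 25 0 0 0 0.5;0 0 15 0 0 0 0.5;0 0 8 0 0 0 0.5;0 0 0 0 0 0 0.5")

```text
time: 7.8
position: [0.4046, 0.0867, 0.1314]
tool_rot: [0.51, 0.86, -0.0, -0.0]
ft_force: [1.1, 0.6, -0.4]
grip_width: 0.0606
grip_force: 8.0
```

Run:
```python
from h import *
np.set_printoptions(precision=4,suppress=True)
o=robot.get_obs(); print(o['time'],o['position'],o['ft_force'])
c=cam('wrist'); X=cloud(c); X[c['depth']<=0]=9
P=sel(X,(.405,.087),.04,.075,.1); print('dish',len(P),np.median(P[:,2]),mec(P))
c=cam('side'); save(c,'s4.png')
im=cv2.imread('pics/s4.png')[260:380,230:370]; cv2.imwrite('pics/s4c.png',cv2.resize(im,None,fx=4,fy=4,interpolation=cv2.INTER_CUBIC))
```

```text
7.8 [0.4046 0.0867 0.1314] [ 1.0551  0.6051 -0.4206]
dish 15341 0.09034167408968911 (array([0.4015, 0.0934]), 38.80561447143555)
```

View pics/s4c.png

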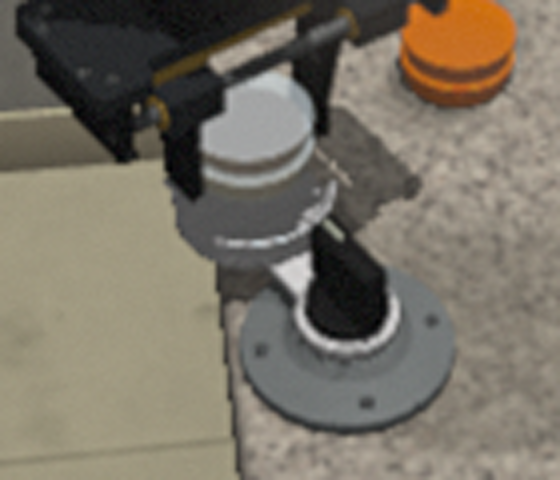

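Call:
send_rows(deltas="0 0 14 0 0 0 0.5;0 0 8 0 0 0 0.5;0 0 4 0 0 0 0.5;0 0 2 0 0 0 0.5;0 0 0 0 0 0 0.5")

```text
time: 8.52
position: [0.4047, 0.0866, 0.1038]
tool_rot: [0.51, 0.86, 0.0, 0.0]
ft_force: [-0.1, -0.9, -0.1]
grip_width: 0.0606
grip_force: 8.0
```

Call:
send_rows(deltas="0 0 1 0 0 0 0.5;0 0 1 0 0 0 0.5;0 0 0 0 0 0 0.5")

```text
time: 8.9
position: [0.4047, 0.0866, 0.1017]
tool_rot: [0.51, 0.86, -0.0, -0.0]
ft_force: [0.4, 0.8, -0.0]
grip_width: 0.0603
grip_force: 8.0
```

Call:
send_rows(deltas="0 0 1 0 0 0 0.5;0 0 0 0 0 0 0.5")

```text
time: 9.15
position: [0.4047, 0.0866, 0.1007]
tool_rot: [0.51, 0.86, -0.0, -0.0]
ft_force: [-0.1, -0.2, -0.4]
grip_width: 0.0606
grip_force: 8.0
```

Call:
send_rows(deltas="0 0 0.7 0 0 0 0.5;0 0 0 0 0 0 0.5")

```text
time: 9.4
position: [0.4047, 0.0866, 0.1]
tool_rot: [0.51, 0.86, -0.0, -0.0]
ft_force: [-0.5, -0.3, -0.4]
grip_width: 0.0606
grip_force: 8.0
```

Call:
send_rows(deltas="0 0 0.8 0 0 0 0.5;0 0 0 0 0 0 0.5")

```text
time: 9.65
position: [0.4047, 0.0867, 0.0997]
tool_rot: [0.51, 0.86, 0.0, 0.0]
ft_force: [-0.5, -0.3, 5.4]
grip_width: 0.0608
grip_force: 8.0
```

Run:
```python
from h import *
np.set_printoptions(precision=4,suppress=True)
o=robot.get_obs(); print(o['time'],o['position'],o['ft_force'])
for n in ['wrist','side']:
  c=cam(n); X=cloud(c); X[c['depth']<=0]=9
  P=sel(X,(.405,.087),.03,.05,.07); print('dish',len(P),np.median(P[:,2]))
  P=sel(X,(.405,.087),.036,.022,.034); print('tray',len(P),np.median(P,0)if len(P) else 0)
```

```text
9.65 [0.4047 0.0867 0.0997] [-0.4593 -0.2747  5.4057]
dish 12530 0.05886749213200318
tray 2439 [0.3956 0.1115 0.0287]
dish 411 0.05815266305544852
tray 80 [0.3991 0.062  0.0286]
```

Call:
send_rows(deltas="0 0 0 0 0 0 0.73;0 0 0 0 0 0 0.8;0 0 0 0 0 0 0.9;0 0 0 0 0 0 1;0 0 0 0 0 0 1;0 0 -10 0 0 0 1;0 0 -20 0 0 0 1;0 0 -35 0 0 0 1;0 0 -35 0 0 0 1;0 0 0 0 0 0 1")

```text
time: 11.0
position: [0.4059, 0.0866, 0.2018]
tool_rot: [0.51, 0.86, 0.001, 0.003]
ft_force: [-0.4, 0.3, -0.1]
grip_width: 0.0869
grip_force: 0.0
```

Run:
```python
from h import *
np.set_printoptions(precision=4,suppress=True)
o=robot.get_obs(); print(o['time'],o['position'],o['tool_rot'],o['ft_force'])
for n in ['wrist','side','top']:
  c=cam(n); X=cloud(c); X[c['depth']<=0]=9
  P=sel(X,(.405,.087),.045,.05,.068)
  if len(P): 
    A=np.c_[P[:,:2]-P[:,:2].mean(0),np.ones(len(P))]; print(n,'dish',len(P),np.median(P[:,2]),mec(P),np.linalg.lstsq(A,P[:,2],rcond=None)[0])
  P=sel(X,(.441,.018),.035,.064,.075)
  if len(P)>20: print(n,'knob',len(P),mec(P), cv2.minAreaRect((P[:,:2]*1000).astype(np.float32)))
  if n=='wrist':
   save(c,n+'5.png')
```

```text
11.0 [0.4059 0.0866 0.2018] [0.5096 0.8604 0.0015 0.0029] [-0.4443  0.3494 -0.1482]
wrist dish 7427 0.05892418232315394 (array([0.4041, 0.0854]), 30.716245651245117) [ 0.0002 -0.0027  0.0589]
wrist knob 773 (array([0.4451, 0.01  ]), 14.936352729797363) ((445.4810791015625, 10.519237518310547), (13.56064224243164, 29.106557846069336), 28.278404235839844)
side dish 649 0.0583444939929764 (array([0.4054, 0.0859]), 31.995100021362305) [0.0017 0.0235 0.0581]
side knob 175 (array([0.4432, 0.0167]), 23.042858123779297) ((442.5533447265625, 16.174942016601562), (14.929352760314941, 45.25607681274414), 27.799543380737305)
```

View pics/wrist5.png

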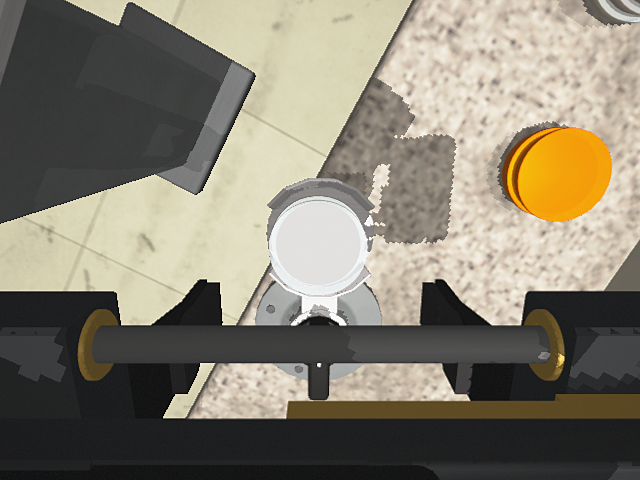

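Call:
send_rows(deltas="-20 0 0 0 0 0 1;-25 0 0 0 0 0 1;-22 0 0 0 0 0 1;-12.5 0 0 0 0 0 1;0 0 0 0 0 0 1;0 0 25 0 0 0 1;0 0 25 0 0 0 1;0 0 25 0 0 0 1;0 0 15.5 0 0 0 1;0 0 0 0 0 0 0.6")

```text
time: 12.4
position: [0.4415, 0.0178, 0.1077]
tool_rot: [0.509, 0.861, -0.001, -0.002]
ft_force: [0.2, 0.1, -0.3]
grip_width: 0.0823
grip_force: 0.0
```

Call:
send_rows(deltas="0 0 0 0 0 0 0.4;0 0 0 0 0 0 0.25;0 0 0 0 0 0 0.1;0 0 0 0 0 0 0.1;0 0 0 0 0 0 0.1;0 0 0 0 0 0 0.1", newtons=15)

```text
time: 13.15
position: [0.4429, 0.0169, 0.1088]
tool_rot: [0.51, 0.86, 0.0, 0.0]
ft_force: [0.8, -0.0, -0.4]
grip_width: 0.0248
grip_force: 0.0
```

Run:
```python
from h import *
np.set_printoptions(precision=4,suppress=True)
o=robot.get_obs(); print(o)
c=cam('side'); X=cloud(c); P=sel(X,(.405,.087),.045,.05,.068); print(len(P),np.median(P[:,2]),mec(P))
```

```text
{'time': 13.15, 'q': array([-0.215 ,  0.6418,  2.0263, -0.    ,  0.4734, -0.7162]), 'joint_velocities': array([ 0.0003,  0.0015, -0.    ,  0.0015, -0.0016, -0.0006]), 'joint_torque': array([  0.0038, -35.5256,  -4.2095,   0.0153,   0.0781,   0.0001]), 'position': array([0.4429, 0.0169, 0.1088]), 'tool_rot': array([0.5097, 0.8604, 0.    , 0.    ]), 'ft_force': array([ 0.7703, -0.0213, -0.3866]), 'moment': array([-0.0079,  0.0422,  0.0169]), 'grip_force': 0.0, 'grip_width': 0.02481492644199554}
0 nan (array([0., 0.]), 0.0)
  return _methods._mean(a, axis=axis, dtype=dtype,
  ret = ret.dtype.type(ret / rcount)
```

Side view is occluded by the gripper; the fingers are still closing.

Call:
send_rows(deltas="0 0 0 0 0 0 0.05;0 0 0 0 0 0 0.05;0 0 0 0 0 0 0.05;0 0 0 0 0 0 0.05", newtons=20)

```text
time: 13.7
position: [0.4432, 0.017, 0.1087]
tool_rot: [0.51, 0.86, 0.0, 0.0]
ft_force: [2.6, 3.1, -0.9]
grip_width: 0.0139
grip_force: 20.0
```

Call:
send_rows(deltas="0 0 0 0 0 -4 0.05;0 0 0 0 0 -4 0.05;0 0 0 0 0 -4 0.05;0 0 0 0 0 -4 0.05;0 0 0 0 0 -4 0.05;0 0 0 0 0 -2.5 0.05;0 0 0 0 0 0 0.05")

```text
time: 14.58
position: [0.4432, 0.0171, 0.1087]
tool_rot: [0.333, 0.943, 0.0, 0.0]
ft_force: [2.7, 4.0, -2.3]
grip_width: 0.0141
grip_force: 20.0
```

```bash
cat > st.py <<'E'
from h import *
np.set_printoptions(precision=4,suppress=True)
o=robot.get_obs(); y=R.from_quat(o['tool_rot']).as_matrix()[:,1]
print(o['time'],o['position'],'yaw',np.degrees(np.arctan2(y[1],y[0])),o['ft_force'],o['moment'],o['grip_force'],o['grip_width'],o['q'][5])
E
python3 st.py
```

```text
14.575 [0.4432 0.0171 0.1087] yaw 51.100558722158354 [ 2.6822  4.0253 -2.3097] [ 0.7494 -0.3696 -0.2755] 20.03483513602987 0.014069909104347057 -1.1077337699262768
```

Call:
send_rows(deltas="0 0 0 0 0 -2 0.05;0 0 0 0 0 0 0.05")

```text
time: 14.82
position: [0.4433, 0.017, 0.1087]
tool_rot: [0.316, 0.949, 0.0, 0.0]
ft_force: [3.2, 3.9, -1.9]
grip_width: 0.0146
grip_force: 20.6
```

```bash
python3 st.py
```

```text
14.825 [0.4433 0.017  0.1087] yaw 53.14714718154391 [ 3.2158  3.9243 -1.948 ] [ 0.7271 -0.4883 -0.5069] 20.628242916318413 0.014559767281521623 -1.14361711398725
```

```bash
cat >> st.py <<'E'
k=np.array([.4427,.0168]); X=None
c=cam('wrist'); X=cloud(c); X[c['depth']<=0]=9
P=sel(X,k,.13,.05,.064); P=P[np.hypot(*(P[:,:2]-k).T)>.045]
z=np.median(P[:,2]); P=P[abs(P[:,2]-z)<.004]; m=mec(P); d=m[0]-k
print('dish',len(P),z,m,'dist',np.hypot(*d),'armyaw',np.degrees(np.arctan2(d[1],d[0]))-90)
E
python3 st.py
```

```text
14.825 [0.4433 0.017  0.1087] yaw 53.14714718154391 [ 3.2158  3.9243 -1.948 ] [ 0.7271 -0.4883 -0.5069] 20.628242916318413 0.014559767281521623 -1.14361711398725
dish 26398 0.05895661321496605 (array([0.3809, 0.0656]), 30.666332244873047) dist 0.07880595425214887 armyaw 51.70372247193001
```

Call:
send_rows(deltas="0 0 0 0 0 4 0.05;0 0 0 0 0 4 0.05;0 0 0 0 0 4 0.05;0 0 0 0 0 4 0.05;0 0 0 0 0 4 0.05;0 0 0 0 0 4.5 0.05;0 0 0 0 0 0 0.05")

```text
time: 15.75
position: [0.4432, 0.017, 0.1087]
tool_rot: [0.509, 0.861, 0.0, 0.0]
ft_force: [3.4, 5.0, -1.2]
grip_width: 0.0138
grip_force: 20.0
```

```bash
python3 st.py
```

```text
15.75 [0.4432 0.017  0.1087] yaw 28.778049273277176 [ 3.3836  5.0311 -1.2079] [ 0.7809 -0.4302 -0.023 ] 19.96122881071642 0.013801431106964534 -0.7168429628824174
dish 26359 0.05896654118746577 (array([0.4031, 0.0848]), 30.642667770385742) dist 0.07875718658410749 armyaw 30.22618553576413
```

Call:
send_rows(deltas="0 0 0 0 0 4 0.05;0 0 0 0 0 4 0.05;0 0 0 0 0 4 0.05;0 0 0 0 0 4 0.05;0 0 0 0 0 4 0.05;0 0 0 0 0 2.5 0.05;0 0 0 0 0 0 0.05")

```text
time: 16.68
position: [0.4431, 0.017, 0.1087]
tool_rot: [0.667, 0.745, 0.0, 0.0]
ft_force: [2.7, 4.7, -2.1]
grip_width: 0.0137
grip_force: 20.0
```

```bash
python3 st.py
```

```text
16.675 [0.4431 0.017  0.1087] yaw 6.2902562165511995 [ 2.6611  4.7151 -2.1004] [ 0.6953 -0.3426 -0.0367] 19.96063544182107 0.013747420698298596 -0.32433316618139063
dish 26354 0.05897791029279383 (array([0.4324, 0.0946]), 30.591943740844727) dist 0.0784536373711117 armyaw 7.574997480528708
```

Clicks 1 and 2 done (arm yaw 30.2, 7.6); one more, 22.5°.

Call:
send_rows(deltas="0 0 0 0 0 4 0.05;0 0 0 0 0 4 0.05;0 0 0 0 0 4 0.05;0 0 0 0 0 4 0.05;0 0 0 0 0 4 0.05;0 0 0 0 0 2.5 0.05;0 0 0 0 0 0 0.05;0 0 0 0 0 0 0.05;0 0 0 0 0 0 0.05")

```text
time: 17.85
position: [0.4429, 0.017, 0.1087]
tool_rot: [0.8, 0.6, 0.0, 0.0]
ft_force: [1.4, 4.7, -2.0]
grip_width: 0.0135
grip_force: 20.0
```

```bash
cat > chk.py <<'E'
c=cam('top'); X=cloud(c); X[c['depth']<=0]=9
for n,p,z0 in [('pile',(.497,.325),.05),('bottle',(.437,-.14),.03),('beaker',(.455,.503),.015),('timer',(.447,.603),.01)]:
    P=sel(X,p,.05,z0,.1); print(n,len(P),P.mean(0) if len(P) else '')
E
cat st.py chk.py > f.py; python3 f.py
```

```text
17.85 [0.4429 0.017  0.1087] yaw -16.190814728242675 [ 1.3698  4.7165 -1.9706] [ 0.6951 -0.3831 -0.0674] 19.960255064070225 0.013521792021875168 0.06809134940940476
dish 26350 0.05896260316515854 (array([0.4631, 0.0923]), 30.681682586669922) dist 0.07818501048899645 armyaw -15.135874344754725
pile 558 [0.4962 0.3267 0.0592]
bottle 0 
beaker 282 [0.4554 0.4996 0.0381]
timer 737 [0.4472 0.6033 0.015 ]
```

```bash
python3 -c "
from rig import robot
print(robot.hand_in())"
```

```text
the job is handed in; nothing more can be done
None
```

The job is handed in, with no verdict returned: the top dish lies flat in the tray, and the knob went back to its end stop, then clockwise to the third click, where it is still gripped at 20 N. The pile, beaker and timer had not moved; the bottle was hidden from the top camera at the last check.

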